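# Switch the bench's fume extraction from the slim nozzle to the wide hood

## Robot

A 6-joint arm with a two-finger parallel gripper is mounted at the origin on the work surface. World frame = base frame: x ahead of the robot, y to its left, z up, the work surface at z = 0. Lengths are in mm, angles in rad, forces in N, time in s.
With the tool pointing down it reaches from about 400 to 925 mm from the base axis. Payload 12.5 kg.
Tool frame: the origin (TCP) lies midway between the tips of the shut fingers; the grasp point (between the pads) lies 19 mm behind it; z points along the fingers, y is the line along which they close (so a half turn about z gives the same grasp; the last joint's range is limited). The gripper opens to 95 mm and grips with 3 to 60 N. Pads are 20 mm wide; open, the fingers measure 119 mm over their backs; the gripper's body (75 mm by 180 mm) begins 59 mm behind the grasp point.
Start: joints at [1.147, 0.491, 1.559, -0, 1.092, -0.106], TCP at [195.282, 593.727, 214.661] pointing down, gripper open.
Joint ranges: [-3.1, 3.1], [-0.84, 2.19], [0.05, 2.79], [-1.13, 4.28], [0.06, 2.93], [-2.69, 2.69]. Speed limits (rad/s): [2.22, 2.22, 2.79, 3.14, 3.14, 3.14].

## Interface

Orientations are given as [roll, pitch, yaw] about the fixed x, y, z axes, in that order (R = Rz(yaw) Ry(pitch) Rx(roll)).
In Python, from cell import env gives the robot as it stands.
- The arm moves only by the tool arm_command, never from a script. Its argument "targets" is a list of rows, each a list of 5 numbers: the shift along the tool's x, y, z in mm, then the turn about the tool's z in degrees, then the opening, from 0 (shut) to 1 (fully open). In form: [[tx, ty, tz, roll, fingers], ...]. A call has 1 to 5 rows; each row is the pose to reach, as a shift and turn from the pose commanded when the call began, along the tool's axes at that moment; what a row does not reach only later rows make up. A row lasts 1/10 s, in which the tool goes at most 50 mm and 8.59 degrees, less where a joint would pass 70% of its speed; a pose out of reach is approached as far as the arm can. A call with a gripper value outside its range is refused whole. The fingers move at their own pace and stop on an object; the grip force is fixed at half the most. Time passes only in rows, so rows that repeat a pose let the fingers close. It gives the time, the measured TCP pose, the force, the opening and the grip force at its end, in the units of the state.
- env.state(): the state, without advancing time (a new reading comes with each control period).
- env.read_camera(name): name is "side" or "top"; returns a dict with "frame" (384x512x3 uint8, red, green, blue), "vertical_fov" (degrees; the focal length in pixels is half the picture's height over the tangent of half this angle, whatever the lens; pixels are square), "cx", "cy" (the principal point, pixels), "world_from_camera" (4x4, takes a point from camera to world coordinates). Camera axes: x right, y down, z forward; pixel columns grow to the right and rows downward; lengths in mm; the calibration is good to about 2 mm. A picture is of the moment at which its call begins. There is no depth.
- env.job_done(): hands the job in; it is judged then, once.
The state is a dict: "t": time; "joints": joint angles; "qvel": joint speeds; "tau": joint torques, N m; "eef_pos": TCP position; "tcp_rot": TCP orientation; "ft_force": force on the tool from outside, world axes, zero at the start; "moment": the same for the moment, N m; "opening": opening from 0.0 (shut) to 1.0 (fully open); "grip_force": force on a finger pad.
Only numpy, scipy, OpenCV 4.12 (cv2) and the standard library are available. Lean on these libraries where they do the work, as an engineer would, in place of code of your own. Each camera call takes 0.05 s, during which the arm holds its last target. There are 200 camera calls.

## Task

Switch the fume extraction over to the wide hood: pull the handle of the box with the wide flared hood fully out to its stop, and only then push the handle of the box with the slim nozzle fully home, so that the fan is never shut off from both. Let go of the handles and leave the things lying about on the bench where they are.

Things in the scene. Friction and masses are not known exactly. Their poses are not given: they have to be found in the camera images.
- wide_box: wide box, fixed; grey metal, 180 deep (x), 170 wide, front 50 high, back 134; front (-x) top slopes at 35 degrees. Aluminium hood, 90 across flaring to 140, 90 long, out of its back (+x), axis 76 up. A guard hoop of 12 mm steel bar rises from the rear corners (x 60, y +-78) and leans forward over the handle: cross bar along y at x -55, z 258. Origin: centre of underside; mm
- wide_grip (a point): centre of the wide gate's pull handle: black paddle, 60 long x 20 thick x 36 tall (mm), on a 12 mm steel stem; moves with it. z = pull-out direction, square to the sloped face, 35 degrees from vertical, leaning to the front; y = across the 20 mm thickness; x = along the 60 mm, up the slope. Home: this point is 48 mm off the sloped face, the handle's underside 30 mm
- wide_gate (a joint): travel of the wide gate's pull handle along its own stem, m: 0 = pushed home (gate shut), 0.045 = pulled fully out (gate open). A sprung detent draws it to the nearer end and holds it there; it takes under 10 N to move. Starts home
- slim_box: slim box, fixed; grey metal, 180 deep (x), 170 wide, front 50 high, back 134; front (-x) top slopes at 35 degrees. Straight aluminium nozzle, 38 across, 110 long, out of its back (+x), axis 76 up. A guard hoop of 12 mm steel bar rises from the rear corners (x 60, y +-78) and leans forward over the handle: cross bar along y at x -55, z 258. Origin: centre of underside; mm
- slim_grip (a point): centre of the slim gate's pull handle: black paddle, 60 long x 20 thick x 36 tall (mm), on a 12 mm steel stem; moves with it. z = pull-out direction, square to the sloped face, 35 degrees from vertical, leaning to the front; y = across the 20 mm thickness; x = along the 60 mm, up the slope. Home: this point is 48 mm off the sloped face, the handle's underside 30 mm
- slim_gate (a joint): travel of the slim gate's pull handle along its own stem, m: 0 = pushed home (gate shut), 0.045 = pulled fully out (gate open). A sprung detent draws it to the nearer end and holds it there; it takes under 10 N to move. Starts fully out
- spool: bystander: bare steel wire spool standing upright, 64 mm across, 56 mm high; origin: centre of the underside
- meter: bystander: black handheld meter lying on its back, 150 x 75 x 34 mm, origin: centre of the underside
- driver: bystander: screwdriver with black handle lying on the bench, 190 mm long, along its x axis
- partsbin: bystander: blue plastic open bin 160 x 100 x 60 mm; origin: centre of the underside

How it is judged (in metres and radians):
On the way, in this order (a step that is already met when the one before it is completed fails the run):
1. the wide gate is pulled fully out (value of joint wide_gate above 0.04 m), for 0.2 s.
2. the slim gate is pushed fully home with the wide one still out (value of joint slim_gate below 0.005 m and value of joint wide_gate above 0.04 m), for 0.2 s.
At the end, for the whole second after the job is handed in: The wide gate's handle is out to within 5 mm of its stop, the slim gate's handle is home to within 5 mm, both are released and at rest (all of step 2 and contact force between the fingers and wide_box below 0.2 N and contact force between the fingers and slim_box below 0.2 N and velocity of joint wide_gate below 0.01 m/s and velocity of joint slim_gate above -0.01 m/s); the robot touches nothing.
It fails at once if the slim gate is pushed in (below 30 mm) before the wide one is open (above 30 mm): fan shut off from both (value of joint each of slim_gate, wide_gate below 0.03 m).
It fails at once if the spool is knocked out of place or over (distance of spool from where it was at the start of the episode above 0.04 m or angle between spool's own z axis and vertical above 0.6 rad).
It fails at once if the meter is knocked out of place or over (distance of meter from where it was at the start of the episode above 0.04 m or angle between meter's own z axis and vertical above 0.6 rad).
It fails at once if the parts bin is knocked out of place or over (distance of partsbin from where it was at the start of the episode above 0.04 m or angle between partsbin's own z axis and vertical above 0.6 rad).
It fails at once if the screwdriver is knocked out of place (distance of driver from where it was at the start of the episode above 0.04 m).
It also fails if it takes over 48 s, if anything falls off the work surface, if the arm or the gripper's body presses on something with over 40 N, if the wrist force passes 120 N, or if a joint passes its speed limit or range.

## Working session

There is one attempt and no reset: what is moved stays moved. The work goes in short steps, Python scripts to look and compute and a tool call to move; the robot and the scene stay as the last step left them, time stands still between calls to the robot, and variables do not carry over. Pictures are saved under pics/ and viewed, at most 10 in all, crops included, and the job is handed in when it is done.

Besides the shell and the picture viewer there is one more tool, called as name([rows], argument=value, ...), one row to a line, values as JSON. arm_command: Moves the arm, as the interface text tells. Its arguments: {"type":"object","properties":{"targets":{"type":"array","items":{"type":"array","items":{"type":"number"}}}},"required":["targets"]}

```bash
mkdir -p pics; ls
python3 - <<'E'
from cell import env
import cv2,numpy as np,pickle
d={}
for n in("side","top"):
    c=env.read_camera(n); d[n]=c
    cv2.imwrite(f"pics/{n}0.png",cv2.resize(c["frame"][:,:,::-1],(800,600),interpolation=cv2.INTER_CUBIC))
    print(n,c["vertical_fov"],c["cx"],c["cy"],np.round(c["world_from_camera"],3).tolist())
pickle.dump(d,open("c0.pkl","wb"))
print(env.state())
E
```

```text
pics
side 50.160198885519065 256.96549082194144 183.63082777541814 [[0.96, -0.191, 0.204, 228.26], [-0.279, -0.628, 0.727, -1004.181], [-0.011, -0.755, -0.656, 999.975], [0.0, 0.0, 0.0, 1.0]]
top 45.17726253452422 256.548212755554 192.38123224665347 [[0.014, -0.987, 0.158, 248.131], [-1.0, -0.013, 0.003, -20.359], [-0.001, -0.158, -0.987, 1649.877], [0.0, 0.0, 0.0, 1.0]]
{'t': 0.1, 'joints': array([ 1.14739283e+00,  4.91514144e-01,  1.55939482e+00,  1.41194912e-05,
        1.09167896e+00, -1.05638533e-01]), 'qvel': array([ 0.00089743, -0.00175029, -0.00057983,  0.00051451,  0.00050432,
        0.00125705]), 'tau': array([ 3.11388620e-03, -6.13628125e+01, -2.58609563e+01,  6.94210804e-02,
        4.69903811e-02, -8.72007217e-05]), 'eef_pos': array([195.18822627, 593.516701  , 214.10877009]), 'tcp_rot': array([-3.14060425e+00, -1.17396626e-04,  2.82382112e+00]), 'ft_force': array([ 0.86506031, -0.00649728,  0.39798786]), 'moment': array([-0.01672143, -0.01824434,  0.04470453]), 'grip_force': 0.0, 'opening': 1.0000092451831317}
```

View pics/side0.png

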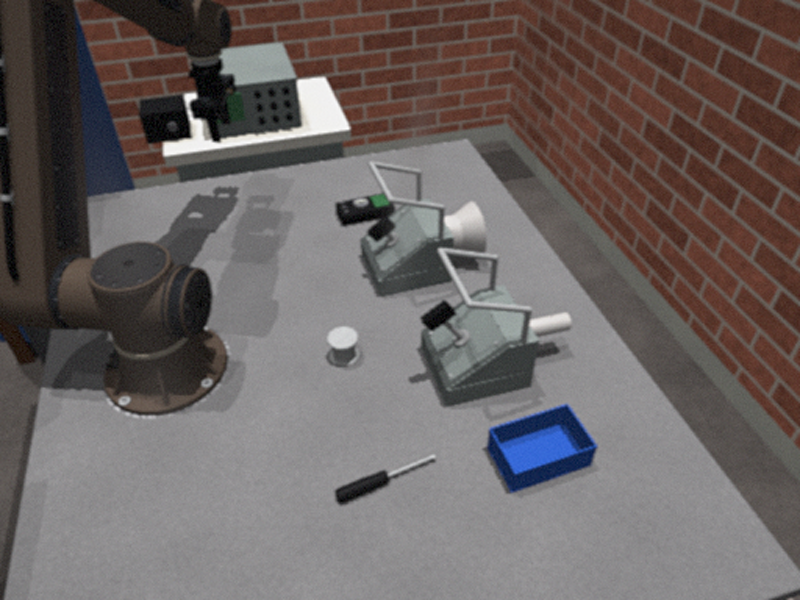

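View pics/top0.png

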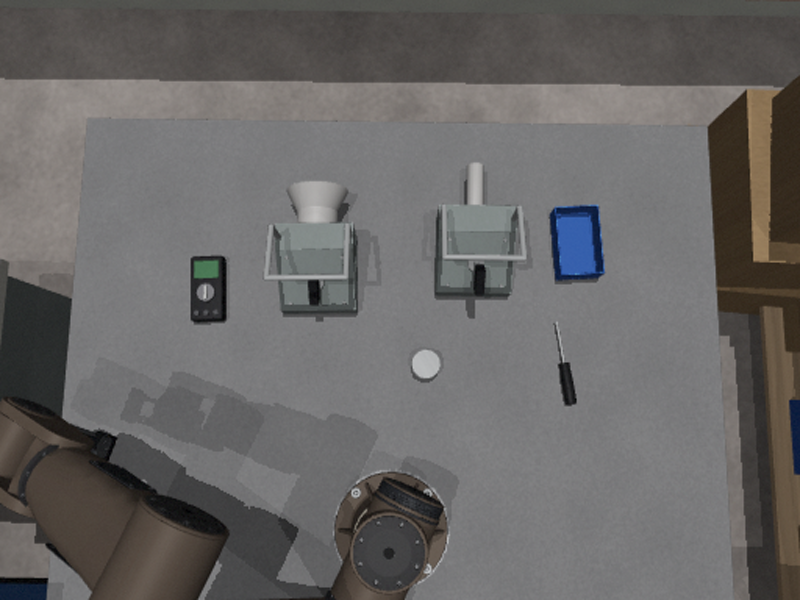

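The side view shows the wide box at the far side (handle ~(380,229)) and the slim box nearer (handle ~(438,315)). In the top view the wide handle is at ~(315,291) and the slim at ~(479,280). The hoop cross bars lie around rows 278 and 258, partly over the handles. I'll measure the handles and the bars in both views.

```bash
cat > h.py <<'E'
import numpy as np,cv2
def ray(c,u,v):
    f=192/np.tan(np.radians(c["vertical_fov"]/2)); T=np.array(c["world_from_camera"])
    d=T[:3,:3]@np.array([(u-c["cx"])/f,(v-c["cy"])/f,1]); return T[:3,3],d/np.linalg.norm(d)
def plane(c,u,v,z):
    o,d=ray(c,u,v); return o+d*(z-o[2])/d[2]
def tri(a,p,b,q):
    o1,d1=ray(a,*p);o2,d2=ray(b,*q)
    s=np.linalg.lstsq(np.c_[d1,-d2],o2-o1,rcond=None)[0]
    A=o1+s[0]*d1;B=o2+s[1]*d2; return (A+B)/2,np.linalg.norm(A-B)
def dark(c,x,y,r,thr=45):
    g=c["frame"].max(2); m=np.zeros_like(g); x,y=int(x),int(y)
    m[y-r:y+r,x-r:x+r]=(g[y-r:y+r,x-r:x+r]<thr)
    n,l,s,ce=cv2.connectedComponentsWithStats(m); i=1+np.argmax(s[1:,4]); return ce[i],s[i]
def project(c,P):
    T=np.linalg.inv(np.array(c["world_from_camera"])); f=192/np.tan(np.radians(c["vertical_fov"]/2))
    p=T[:3,:3]@P+T[:3,3]; return np.array([f*p[0]/p[2]+c["cx"],f*p[1]/p[2]+c["cy"]])
E
python3 - <<'E'
from h import *; import pickle
d=pickle.load(open("c0.pkl","rb")); S,T=d["side"],d["top"]; k=.64
for n,s,t in(("wide",(380,229),(315,291)),("slim",(438,315),(479,280))):
    cs,ss=dark(S,s[0]*k,s[1]*k,15); ct,st=dark(T,t[0]*k,t[1]*k,16)
    print(n,cs,ss,ct,st,tri(S,cs,T,ct))
# box corners (top view 800px): front bottom on z=0, crossbar ends z=258
for n,P in(("wide",[(281,312,0),(357,313,0),(267,278,258),(349,278,258),(277,224,134),(349,223,134)]),("slim",[(435,294,0),(511,297,0),(443,257,258),(524,260,258),(442,207,134),(515,207,134)])):
    for u,v,z in P: print(n,np.round(plane(T,u*k,v*k,z)))
a=T["frame"][120:205,165:345,::-1]; cv2.imwrite("pics/t1.png",cv2.resize(a,None,fx=4.4,fy=4.4,interpolation=cv2.INTER_CUBIC))
E
```

```text
wide [240.07534247 140.26027397] [228 131  24  23 292] [200.66019417 186.74757282] [197 179   8  16 103] (array([499.54682864, 168.14272228, 161.23624599]), np.float64(5.764604463325588))
slim [280.07772021 201.94300518] [270 193  21  18 193] [306.33576642 179.09489051] [303 169   8  21 137] (array([ 530.88731649, -177.53722785,  164.57562023]), np.float64(2.104429390712087))
wide [482. 262.   0.]
wide [482.  86.   0.]
wide [512. 248. 258.]
wide [514.  87. 258.]
wide [655. 255. 134.]
wide [659.  99. 134.]
slim [529. -94.   0.]
slim [ 524. -270.   -0.]
slim [559. -98. 258.]
slim [ 555. -257.  258.]
slim [ 698. -102.  134.]
slim [ 700. -260.  134.]
```

View pics/t1.png

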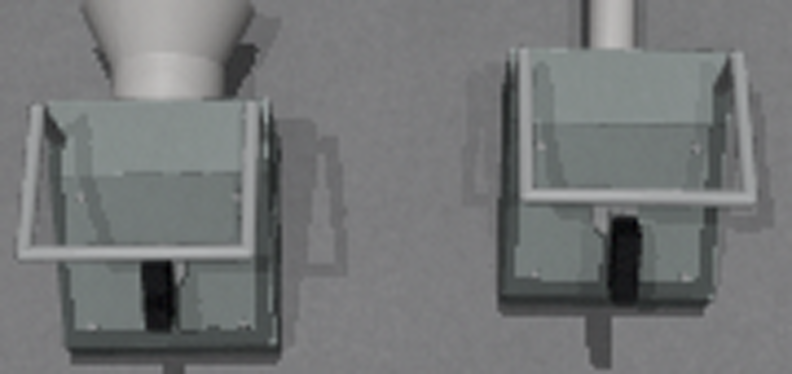

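Top crop: the wide handle's lower end is at ~(158,330), with its upper part under the bar (row ~252). The slim handle is fully in front of its bar, at ~(625,258). The bar leaves little room for a vertical tool, so I'll check the gripper's shape and refine the edges.

Run:
```python
from h import *; import pickle
d=pickle.load(open("c0.pkl","rb")); S,T=d["side"],d["top"]
g=T["frame"].max(2).astype(float)
# crop->full: 165+u/4.4, 120+v/4.4 ; bar centre row per column by intensity peak
for n,us,v0 in(("wide",(45,80,110,215,240),252),("slim",(545,580,660,700,735),198)):
    for u in us:
        c=int(165+u/4.4); r=int(120+v0/4.4); w=g[r-4:r+5,c]; w2=np.clip(w-np.percentile(w,60),0,None)
        rc=(w2*np.arange(r-4,r+5)).sum()/w2.sum(); print(n,"bar",np.round(plane(T,c,rc,258),1))
for n,u,v in(("wide",158,330),("slim",625,304)):
    c=int(165+u/4.4); print(n,[int(x) for x in g[int(120+v/4.4)-8:int(120+v/4.4)+6,c]],int(120+v/4.4)-8)
print("wide front-top corner z128.6",plane(T,165+158/4.4,120+331/4.4,128.6),"slim z165.5",plane(T,165+625/4.4,120+304/4.4,165.5))
print("wide y at z131",plane(T,165+158/4.4,120+300/4.4,131))
a=S["frame"][20:100,75:175,::-1]; b=S["frame"][95:260,215:380,::-1]
b=cv2.resize(b,(400,400),interpolation=cv2.INTER_CUBIC);a=cv2.resize(a,(400,400*80//100),interpolation=cv2.INTER_CUBIC)
o=np.zeros((400,800,3),np.uint8);o[:320,:400]=np.clip(a*2.0,0,255);o[:,400:]=b;cv2.imwrite("pics/s1.png",o)
```

```text
wide bar [515.4 235.4 258. ]
wide bar [515.9 210.9 258. ]
wide bar [516.4 189.4 258. ]
wide bar [517.5 118.7 258. ]
wide bar [518.  100.3 258. ]
slim bar [ 561.4 -111.4  258. ]
slim bar [ 561.6 -136.1  258. ]
slim bar [ 562.  -194.7  258. ]
slim bar [ 561.8 -222.4  258. ]
slim bar [ 561.6 -247.1  258. ]
wide [16, 16, 13, 23, 24, 23, 25, 29, 51, 81, 79, 79, 49, 59] 187
slim [29, 22, 27, 28, 28, 26, 25, 30, 44, 76, 85, 126, 126, 127] 181
wide front-top corner z128.6 [479.34878367 170.22225628 128.6       ] slim z165.5 [ 498.63656785 -179.82077657  165.5       ]
wide y at z131 [502.77125163 170.69963323 131.        ]
```

View pics/s1.png

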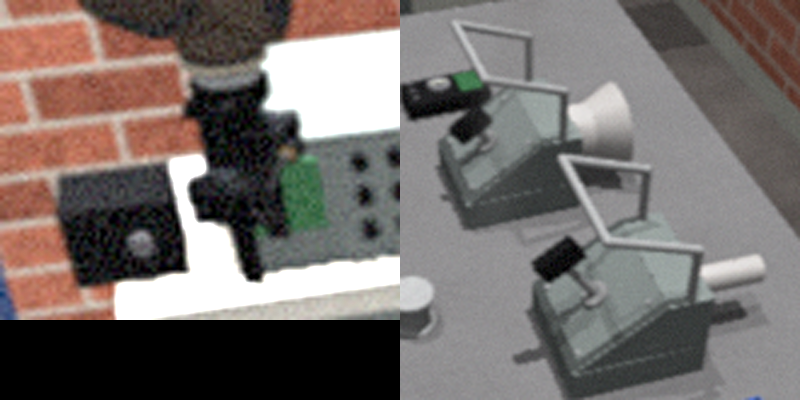

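The crop shows the gripper as tall and vertical, with no tilt axis in the interface. The paddle's lower corner (x≈479, z≈129, y≈170) sticks out a little in front of what the bar at x≈517 allows. I'll approach from the front and grip that end.

arm_command([
  [-35,-33,0,-5,1],
  [-71,-66,0,-10,1],
  [-107,-99,0,-15,1],
  [-142,-132,0,-19.3,1],
  [-178,-165,0,-19.3,1],
])

```text
t: 0.6
eef_pos: [313.2, 379.6, 214.5]
tcp_rot: [-3.141, -0.0, -3.119]
ft_force: [0.5, 1.4, 0.4]
opening: 1.001
grip_force: 0.0
```

arm_command([
  [-22,-43,0,0,1],
  [-45,-85,0,0,1],
  [-67,-127,0,0,1],
  [-90,-169,0,0,1],
  [-112,-211,0,0,1],
])

```text
t: 1.1
eef_pos: [429.4, 170.7, 214.6]
tcp_rot: [3.141, 0.0, -3.122]
ft_force: [0.5, 0.5, -0.0]
opening: 1.001
grip_force: 0.0
```

arm_command([
  [0,0,50,0,1],
  [0,0,90,0,1],
  [-12,0,99,0,1],
  [-30,0,99,0,1],
  [-30,0,99,0,1],
])

```text
t: 1.6
eef_pos: [461.4, 173.6, 116.3]
tcp_rot: [3.141, 0.002, -3.122]
ft_force: [-0.1, -1.1, -0.5]
opening: 1.002
grip_force: 0.0
```

arm_command([
  [-4,-3,0,0,1],
  [-7,-3,0,0,1],
  [-9,-3,0,0,1],
  [-10,-3,0,0,1],
  [-10,-3,0,0,1],
])

```text
t: 2.1
eef_pos: [468.8, 170.4, 115.8]
tcp_rot: [3.141, 0.0, -3.122]
ft_force: [0.3, -0.2, -0.2]
opening: 0.999
grip_force: 0.0
```

Run:
```python
from cell import env
from h import *
s=env.state();print(s["eef_pos"],s["ft_force"])
a=env.read_camera("side");t=env.read_camera("top")
o=np.zeros((420,800,3),np.uint8)
o[:,:400]=cv2.resize(a["frame"][55:195,180:320,::-1],(400,420),interpolation=cv2.INTER_CUBIC)
o[:,400:]=cv2.resize(t["frame"][110:250,140:280,::-1],(400,420),interpolation=cv2.INTER_CUBIC)
cv2.imwrite("pics/p2.png",o)
```

```text
[468.84904174 170.36717261 115.82324081] [ 0.33272927 -0.24083429 -0.24407513]
```

View pics/p2.png

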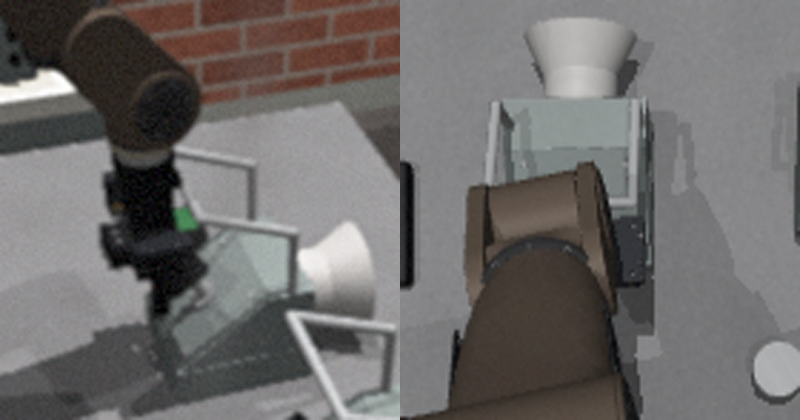

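The side crop shows the fingers in front of the paddle's lower end (~(165,310)) and the bar just in front of the gripper (~(205,220)). No contact yet. I'll edge forward and watch the force.

arm_command([
  [-3,0,0,0,1],
  [-4,0,0,0,1],
  [-5,0,0,0,1],
  [-5,0,0,0,1],
])

```text
t: 2.6
eef_pos: [474.0, 170.4, 115.6]
tcp_rot: [3.142, 0.0, -3.123]
ft_force: [-0.3, 0.2, 0.2]
opening: 1.004
grip_force: 0.0
```

arm_command([
  [-1,0,0,0,1],
  [-2,0,0,0,1],
  [-3,0,0,0,1],
  [-3,0,0,0,1],
])

```text
t: 3.0
eef_pos: [477.0, 170.5, 115.6]
tcp_rot: [3.141, 0.0, -3.123]
ft_force: [-0.4, -0.7, 0.7]
opening: 0.999
grip_force: 0.0
```

arm_command([
  [-1,0,0,0,1],
  [-2,0,0,0,1],
  [-3,0,0,0,1],
  [-3,0,0,0,1],
])

```text
t: 3.4
eef_pos: [480.0, 170.5, 115.6]
tcp_rot: [3.141, 0.0, -3.123]
ft_force: [0.1, 0.2, -0.5]
opening: 0.998
grip_force: 0.0
```

arm_command([
  [-1,0,0,0,1],
  [-2,0,0,0,1],
  [-3,0,0,0,1],
  [-3,0,0,0,1],
])

```text
t: 3.8
eef_pos: [483.0, 170.6, 115.6]
tcp_rot: [3.141, 0.0, -3.123]
ft_force: [0.0, 0.7, -0.0]
opening: 1.0
grip_force: 0.0
```

arm_command([
  [0,0,0,0,0],
  [0,0,0,0,0],
  [0,0,0,0,0],
  [0,0,0,0,0],
  [0,0,0,0,0],
])

```text
t: 4.3
eef_pos: [482.8, 170.6, 115.6]
tcp_rot: [3.141, -0.0, -3.123]
ft_force: [-0.4, -0.6, -0.3]
opening: 0.634
grip_force: 0.0
```

arm_command([
  [0,0,0,0,0],
  [0,0,0,0,0],
  [0,0,0,0,0],
])

```text
t: 4.6
eef_pos: [482.9, 170.6, 115.6]
tcp_rot: [3.141, 0.0, -3.123]
ft_force: [-0.2, 0.3, 0.8]
opening: 0.381
grip_force: 0.0
```

arm_command([
  [0,0,0,0,0],
  [0,0,0,0,0],
  [0,0,0,0,0],
  [0,0,0,0,0],
])

```text
t: 5.0
eef_pos: [482.9, 170.6, 115.6]
tcp_rot: [3.142, 0.0, -3.122]
ft_force: [-1.0, 0.3, -0.7]
opening: 0.212
grip_force: 30.0
```

Gripped: 20 mm wide at 30 N. Now pull along the stem.

arm_command([
  [2,0,-3,0,0],
  [5,0,-7,0,0],
  [8,0,-11.5,0,0],
  [11.5,0,-16.5,0,0],
  [14.5,0,-20.5,0,0],
])

```text
t: 5.5
eef_pos: [468.6, 170.2, 136.0]
tcp_rot: [-3.142, 0.001, -3.123]
ft_force: [4.3, -0.6, -5.9]
opening: 0.208
grip_force: 30.0
```

arm_command([
  [3,0,-4,0,0],
  [6,0,-8.5,0,0],
  [9,0,-13,0,0],
  [11.5,0,-16.5,0,0],
  [11.5,0,-16.5,0,0],
])

```text
t: 6.0
eef_pos: [456.8, 169.9, 152.8]
tcp_rot: [-3.142, 0.001, -3.122]
ft_force: [3.3, -3.0, -4.5]
opening: 0.211
grip_force: 30.0
```

arm_command([
  [0,0,0,0,1],
  [0,0,0,0,1],
  [0,0,0,0,1],
  [0,0,0,0,1],
  [0,0,0,0,1],
])

```text
t: 6.5
eef_pos: [456.8, 170.1, 152.7]
tcp_rot: [3.141, -0.0, -3.122]
ft_force: [-1.1, -0.5, 0.4]
opening: 0.57
grip_force: 0.0
```

arm_command([
  [15,0,0,0,0.6],
  [45,0,0,0,0.6],
  [45,0,-45,0,0.4],
  [45,-40,-45,0,0.2],
  [45,-90,-45,0,0],
])

```text
t: 7.0
eef_pos: [413.8, 79.3, 198.7]
tcp_rot: [3.141, 0.003, -3.119]
ft_force: [1.8, 0.4, -0.0]
opening: 0.402
grip_force: 0.0
```

Run:
```python
from cell import env
from h import *; import pickle
s=env.state();print(s["eef_pos"],s["tcp_rot"],s["ft_force"])
a=env.read_camera("side");t=env.read_camera("top");pickle.dump({"side":a,"top":t},open("c1.pkl","wb"))
P0=np.array([516.7-2-26,170.5,131+37])
print("pred px of wide out grip: side",project(a,P0),"top",project(t,P0))
o=np.zeros((420,800,3),np.uint8)
o[:,:400]=cv2.resize(a["frame"][95:235,210:350,::-1],(400,420),interpolation=cv2.INTER_CUBIC)
o[:,400:]=cv2.resize(t["frame"][110:250,140:280,::-1],(400,420),interpolation=cv2.INTER_CUBIC)
cv2.imwrite("pics/p3.png",o)
```

```text
[413.7863289   79.33567688 198.68428335] [ 3.14135640e+00  2.81672483e-03 -3.11877066e+00] [ 1.75615148  0.3648207  -0.04867227]
pred px of wide out grip: side [237.6624507  138.65134326] top [199.46191496 190.54737982]
```

View pics/p3.png

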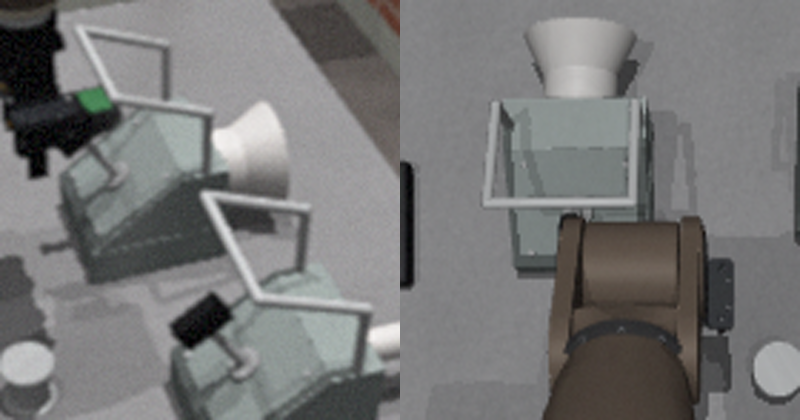

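The side crop shows the wide handle's long stem exposed (~(110,165)), so it is out. The slim handle is still out at ~(200,320). Next I go to the slim handle with the same grip, offset for its bar.

arm_command([
  [-4,-48,0,0.5,1],
  [-8,-97,0,1.3,1],
  [-12,-146,0,1.3,1],
  [-16,-195,0,1.3,1],
  [-20,-243,0,1.3,1],
])

```text
t: 7.6
eef_pos: [438.2, -165.0, 197.7]
tcp_rot: [3.141, 0.0, 3.138]
ft_force: [0.6, -0.7, -0.2]
opening: 0.683
grip_force: 0.0
```

arm_command([
  [0,-15.5,25,0,1],
  [0,-15.5,46,0,1],
  [0,-15.5,46,0,1],
])

```text
t: 7.9
eef_pos: [437.2, -178.5, 149.6]
tcp_rot: [3.139, -0.004, 3.137]
ft_force: [0.3, 1.0, 0.3]
opening: 0.934
grip_force: 0.0
```

arm_command([
  [-20,0,0,0,1],
  [-40,0,0,0,1],
  [-52,0,0,0,1],
  [-60,0,0,0,1],
  [-63,0,0,0,1],
])

```text
t: 8.4
eef_pos: [501.6, -178.6, 151.9]
tcp_rot: [3.142, 0.0, 3.139]
ft_force: [0.1, 0.2, 0.8]
opening: 0.998
grip_force: 0.0
```

arm_command([
  [0,0,0,0,0],
  [0,0,0,0,0],
  [0,0,0,0,0],
  [0,0,0,0,0],
  [0,0,0,0,0],
])

```text
t: 8.9
eef_pos: [501.0, -179.1, 151.7]
tcp_rot: [3.142, 0.0, 3.138]
ft_force: [-0.5, -0.2, -0.5]
opening: 0.638
grip_force: 0.0
```

arm_command([
  [0,0,0,0,0],
  [0,0,0,0,0],
  [0,0,0,0,0],
  [0,0,0,0,0],
  [0,0,0,0,0],
])

```text
t: 9.4
eef_pos: [501.2, -179.1, 151.6]
tcp_rot: [3.142, -0.0, 3.138]
ft_force: [-0.1, -0.4, 0.2]
opening: 0.217
grip_force: 0.2
```

arm_command([
  [0,0,0,0,0],
  [0,0,0,0,0],
])

```text
t: 9.6
eef_pos: [501.1, -179.3, 151.6]
tcp_rot: [-3.141, 0.0, 3.138]
ft_force: [-1.3, -2.0, 0.7]
opening: 0.206
grip_force: 30.0
```

Gripped. Now push along the stem by 45 mm.

arm_command([
  [-2,0,3,0,0],
  [-5,0,7,0,0],
  [-8,0,11.5,0,0],
  [-11.5,0,16.5,0,0],
  [-14.5,0,20.5,0,0],
])

```text
t: 10.1
eef_pos: [515.5, -179.3, 131.2]
tcp_rot: [-3.141, -0.0, 3.138]
ft_force: [-4.1, -2.5, 3.4]
opening: 0.208
grip_force: 30.0
```

arm_command([
  [-3,0,4,0,0],
  [-6,0,8.5,0,0],
  [-9,0,13,0,0],
  [-11.3,0,16.3,0,0],
  [-11.3,0,16.3,0,0],
])

```text
t: 10.6
eef_pos: [526.9, -179.3, 115.0]
tcp_rot: [-3.141, -0.001, 3.138]
ft_force: [-5.0, -4.3, 5.6]
opening: 0.207
grip_force: 30.0
```

Now release it, back off and check.

arm_command([
  [0,0,0,0,1],
  [0,0,0,0,1],
  [0,0,0,0,1],
  [0,0,0,0,1],
  [0,0,0,0,1],
])

```text
t: 11.1
eef_pos: [527.0, -179.1, 114.7]
tcp_rot: [3.141, -0.0, 3.138]
ft_force: [0.3, -0.4, -0.5]
opening: 0.57
grip_force: 0.0
```

arm_command([
  [20,0,0,0,0.6],
  [50,0,0,0,0.6],
  [90,0,0,0,0.6],
  [90,0,-50,0,0.6],
  [90,0,-90,0,0.6],
])

```text
t: 11.6
eef_pos: [435.6, -178.6, 206.0]
tcp_rot: [3.14, -0.002, 3.137]
ft_force: [0.3, -0.5, 0.6]
opening: 0.599
grip_force: 0.0
```

arm_command([
  [0,45,0,0,0.6],
  [0,90,0,0,0.6],
  [0,135,0,0,0.6],
  [0,180,0,0,0.6],
  [0,180,0,0,0.6],
])

```text
t: 12.1
eef_pos: [437.1, 5.1, 205.0]
tcp_rot: [3.141, 0.0, -3.141]
ft_force: [-0.9, -1.0, -1.3]
opening: 0.598
grip_force: 0.0
```

Run:
```python
from cell import env
from h import *
s=env.state();print(s["eef_pos"],s["ft_force"],s["opening"])
a=env.read_camera("side");t=env.read_camera("top")
o=np.zeros((420,800,3),np.uint8)
o[:,:400]=cv2.resize(a["frame"][95:265,200:370,::-1],(400,420),interpolation=cv2.INTER_CUBIC)
o[:,400:]=cv2.resize(t["frame"][110:260,140:400,::-1],(400,420),interpolation=cv2.INTER_CUBIC)
cv2.imwrite("pics/p4.png",o)
```

```text
[437.05421591   5.10004709 205.01807866] [-0.88578772 -1.03958519 -1.28909789] 0.5978127081592135
```

View pics/p4.png

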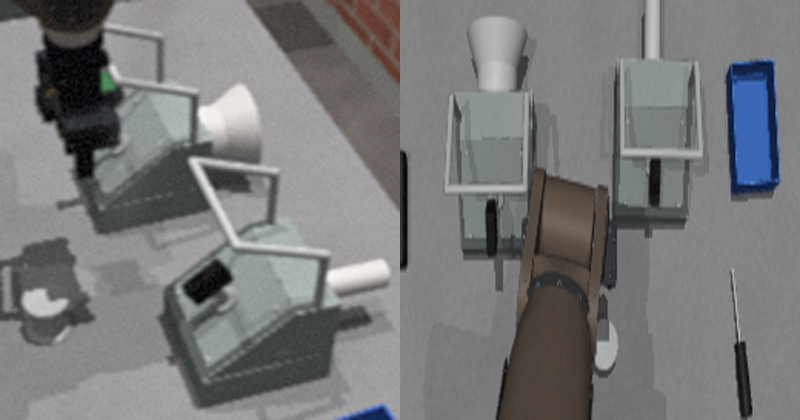

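The slim handle sits low on its short stem, so it is home. In the top view the wide handle reaches the box's front edge, so it is out. The arm is clear and the loose items look undisturbed, so I'm handing the job in.

```bash
python3 -c "
from cell import env
print(env.job_done())"
```

```text
the job is handed in; nothing more can be done
None
```

I pulled the wide gate fully out first, then pushed the slim gate home, released both handles and handed the job in at about 12 s; no verdict was returned, but the last pictures show both gates in place, the arm clear and the loose items apparently where they were.

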